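# Put the carving gouge away by way of the parking stand

### The arm

A 6-joint arm with a two-finger parallel gripper is mounted at the origin on the work surface. World frame = base frame: x ahead of the robot, y to its left, z up, the work surface at z = 0. Lengths are in mm, angles in rad, forces in N, time in s.
With the tool pointing down it reaches from about 350 to 975 mm from the base axis. Payload 7.1 kg.
Tool frame: the origin (TCP) lies at the very end of the fingers, on their centre line; the grasp point (between the pads) lies 19 mm behind it (ctrl.tcp_to_grasp is the distance from the TCP to the grasp point, in mm); z points along the fingers, x is the direction in which the jaws open and shut, and the axes are right-handed (so a half turn about z gives the same grasp; the last joint's range is limited). The gripper opens to 88 mm and grips with 3 to 60 N. Pads are 20 mm wide; open, the fingers measure 115 mm over their backs; the gripper's body (75 mm by 178 mm) begins 61 mm behind the grasp point.
Start: joints at [1.193, 0.423, 1.63, -0, 1.089, -0.019], TCP at [219.437, 585.194, 222.675] pointing down, gripper open.
Joint ranges: [-3, 3], [-0.9, 2.11], [0.09, 2.58], [-1.31, 4.45], [0.11, 2.69], [-2.54, 2.54]. Speed limits (rad/s): [2.39, 2.39, 3.01, 3.14, 3.14, 3.14].

### API

Orientations are given as a rotation vector (axis times angle).
In Python, from workcell import get_obs, viewer, ctrl, masks_of gives the robot as it stands. The module is installed in compiled form; this text tells all that it offers.
- The arm moves only by the shell command python3 -m inch 'ROWS'. ROWS is JSON, a list of rows, each an object of numbers: "tx", "ty", "tz": the shift along the tool's x, y, z in cm; "ax", "ay", "az": the turn, a rotation vector about the tool's x, y, z in degrees; "jaw": the opening, from 0 (shut) to 1 (fully open). In form: [{"tx": .., "ty": .., "tz": .., "ax": .., "ay": .., "az": .., "jaw": ..}, ...]. A call has 1 to 12 rows; each row shifts and turns the commanded pose from where the row before left it, along the tool's axes as they then stand; what a row does not reach is not made up. A row lasts 1/8 s, in which the tool goes at most 62.5 mm and 10.7 degrees, less where a joint would pass 70% of its speed; a pose out of reach is approached as far as the arm can. A call is refused whole if a number of a shift passes 6.25 or a number of a turn 10.7, either way. A call with a gripper value outside its range is refused whole. The fingers move at their own pace and stop on an object; the grip force is fixed at half the most. Time passes only in rows, so rows that do not move let the fingers close. It gives the time, the measured TCP pose, the force and the opening at its end, in the units of the state.
- get_obs(): the state, without advancing time (a new reading comes with each control period).
- viewer.get_image(name): name is "side" or "top"; returns (picture, depth): 480x640x3 uint8, red, green, blue; 480x640 float32, mm along the optical axis (not along the pixel's ray), 0 where there is no reading.
- viewer.get_calibration(name): a dict with "fx", "fy", "cx", "cy" (pixels), "rvec" (rotation vector, rad) and "tvec" (3), from world to camera coordinates, as OpenCV has them. Camera axes: x right, y down, z forward; pixel columns grow to the right and rows downward; lengths in mm; the calibration is good to about 2 mm. A picture is of the moment at which its call begins. get_calibration takes no time and is no camera call.
- ctrl.close_job(): hands the job in, once; it reports no verdict.
Trained networks look in the newest picture that a camera, given by its name, has taken for a name from the list of things; names that differ only in an ending like _2 or _b are one class to them, and where a whole thing is asked for, a point or a joint stands for the part that bears it (a point fixed in the world has none). Each returns a list of dicts, best first, with "score" (0 to 1); they miss things now and then, are a little off and sometimes report something else, mostly with a low value. They report only what shows in the picture. A call takes as long as a camera call. They do not tell look-alikes from the thing itself.
- masks_of(camera, thing): "pixels" (480x640 bool, what is visible of it) and "location" ([column, row] in pixels, amid what is visible of it).
The state is a dict: "t": time; "qpos": joint angles; "qvel": joint speeds; "joint_torque": joint torques, N m; "ee_pos": TCP position; "orientation": TCP orientation; "ft_force": force on the tool from outside, world axes, zero at the start; "moment": the same for the moment, N m; "width": finger opening in mm.
Only numpy, scipy, OpenCV 4.12 (cv2) and the standard library are available. Lean on these libraries where they do the work, as an engineer would, in place of code of your own. Each camera call takes 0.05 s, during which the arm holds its last target. There are 200 camera calls.

### The job

Put the gouge with the yellow handle away in the empty middle place of the leaning tool rack, gently: its edge down on the ledge and its handle lying back in the notch of the rail. Held across its middle it cannot be got into the rack, so lift it out of the tray, lay it in the two vees of the sloping parking stand with the edge down at the toe block and let go of it; then take it anew by the free end of the handle and bring it to the rack. Leave all the other tools and things on the bench where they are.

Things in the scene. Friction and masses are not known exactly. Their poses are not given: they have to be found in the camera images.
- gouge_mid (a point): Carving gouge, 240 mm long, 0.12 kg, the only yellow handle; lies level. Point on its axis 125 mm from the edge, 8 mm from its centre of mass; the handle is 22 mm across here, good for the first grasp. +x: along the gouge to the handle's butt; +z: hollow side of the blade, up at first. From the edge: blade 16 mm wide to 46 mm, round 9 mm shank to 97, brass ferrule to 113, then handle.
- gouge_belly (a point): Point on the gouge's axis 165 mm from the edge: thickest part of its eight-sided wooden handle (26 mm over the flats from 165 to 195 mm), the part that lies in the stand's high vee and in the rack's notch. Axes as gouge_mid.
- gouge_end (a point): Point on the gouge's axis 215 mm from the edge, 25 mm from the butt: the free end of the handle, 25 mm across the flats here and tapering to 21 mm at the butt; to be gripped when the gouge is parked in the stand. Axes as gouge_mid.
- gouge_edge (a point): Middle of the gouge's cutting edge, on its axis (blade 16 mm wide, 5 mm thick). Axes as gouge_mid.
- tray: Fixed open wooden tray, 310 x 240 mm, walls 48 mm high, 10 thick, floor 6 thick; origin on the bench under its centre, x along its length. Gouge and knife lie in it along x, handles to +x, 90 mm apart, in either order, their axes 36 mm above the bench on two cross battens (14 mm wide, at x -55 and +55 mm, 32 and 23 mm high).
- stand_toe (a point): Point where the edge of a parked gouge lies, 32 mm above the bench, 2.5 mm from the toe block of the fixed wooden parking stand (210 x 90 mm). +x: level, to the stand's high vee; +z: up. A parked gouge slopes up to +x at 35 degrees, from stand_toe through stand_saddle. The block's face is square to this slope and reaches 18 mm above the gouge's axis.
- stand_saddle (a point): Point on a parked gouge's axis in the middle of the stand's high vee, 165 mm up the slope from stand_toe, 127 mm above the bench; axes as stand_toe. The vees are 90 degrees wide, 16 mm long along the slope, at 60 and 165 mm from stand_toe; the high one's arms end 7 mm above the axis, 25 mm out. Between the vees and beyond the high one, 40 mm is free under the axis for fingers.
- rack_ledge (a point): Point on the ledge of the fixed wooden leaning rack, in its empty middle place, 44 mm above the bench, where a tool's edge stands. +x: level, from the rack's open front to its back; y along the rack; +z up. A tool leans back to +x by 25 degrees from upright, from rack_ledge through rack_notch. The ledge is square to this lean; 14 mm before the axis a lip stands 6 mm above it.
- rack_notch (a point): Point on the axis of a tool in the middle place, at the rack's notched rail, 165 mm up the lean from rack_ledge; axes as rack_ledge. The notch is 40 mm wide, open to the front; its floor lies 13 mm behind the axis and its cheeks reach 8 mm before it; the rail is 22 mm high. Rack 264 mm wide, 215 mm high, places 75 mm apart.
- knife_mid (a point): Bystander: carving knife with a dark handle, same size as the gouge, lying beside it in the tray; point on its axis 125 mm from the blade's end.
- chisel_a_mid (a point): Bystander: skew chisel with a dark handle, same size as the gouge, standing loose in an outer place of the rack, 75 mm from the middle place; point on its axis 125 mm from the edge.
- chisel_b_mid (a point): Bystander: gouge with a red handle, same size, standing loose in the other outer place of the rack; point on its axis 125 mm from the edge.
- mallet_c (a point): Bystander: square wooden mallet, head 85 x 125 x 65 mm, handle 200 mm, beyond the stand; point in its head.
- brush_c (a point): Bystander: flat dust brush, 200 mm long; point at its middle.
- wax_tin_c (a point): Bystander: small steel wax tin, 70 mm across, 35 mm high; point in its middle.
Mind the look-alikes: they are no part of the job. What is shaped like the part that bears stand_toe but blue or green is not meant.

How it is judged:
By the outcome, as a careful person would: the job done as asked, in the order asked, and still so for the second after the job is handed in, with the robot touching nothing.
It also fails if it takes over 58 s, if anything falls off the work surface, if the arm or the gripper's body presses on something with over 40 N, if the wrist force passes 120 N, or if a joint passes its speed limit or range.

## Working session

There is one attempt and no reset: what is moved stays moved. The work goes in short steps, Python scripts to look and compute and a shell command to move; the robot and the scene stay as the last step left them, time stands still between calls to the robot, and variables do not carry over. Pictures are saved under pics/ and viewed, about 8 in all and at most 12, crops included, and the job is handed in when it is done.

```bash
mkdir -p pics; python3 - <<'E'
from workcell import get_obs, viewer, ctrl, masks_of
import cv2,numpy as np
o=get_obs(); print({k:np.round(v,3) for k,v in o.items()})
for n in("top","side"):
    im,d=viewer.get_image(n); cv2.imwrite(f"pics/{n}0.png",im[:,:,::-1]); np.save(f"{n}_d.npy",d); c=viewer.get_calibration(n); print(n,{k:np.round(v,3) for k,v in c.items()})
    R=cv2.Rodrigues(np.array(c["rvec"],float))[0]; print("cam pos",-R.T@np.array(c["tvec"]))
E
```

```text
{'t': np.float64(0.0), 'qpos': array([ 1.193,  0.424,  1.631,  0.   ,  1.089, -0.019]), 'qvel': array([ 0.001, -0.001, -0.   ,  0.001,  0.   ,  0.   ]), 'joint_torque': array([-0.0000e+00, -5.4464e+01, -2.7366e+01,  6.4000e-02,  2.3000e-02,
       -0.0000e+00]), 'ee_pos': array([219.241, 584.698, 221.914]), 'orientation': array([ 2.582e+00,  1.789e+00, -2.000e-03]), 'ft_force': array([ 0.525, -0.369, -0.812]), 'moment': array([0.019, 0.013, 0.005]), 'width': np.float64(88.087)}
top {'fx': np.float64(478.6), 'fy': np.float64(478.6), 'cx': np.float64(312.597), 'cy': np.float64(240.467), 'rvec': array([ 2.194, -2.208,  0.085]), 'tvec': array([  38.452,  493.321, 1142.676])}
cam pos [ 426.11543257   57.42761571 1168.62299972]
side {'fx': np.float64(445.911), 'fy': np.float64(445.911), 'cx': np.float64(313.206), 'cy': np.float64(239.522), 'rvec': array([ 2.124, -0.898,  0.414]), 'tvec': array([-307.661,  340.6  , 1016.133])}
cam pos [-182.7152337  -611.23849095  914.43605401]
```

View pics/top0.png

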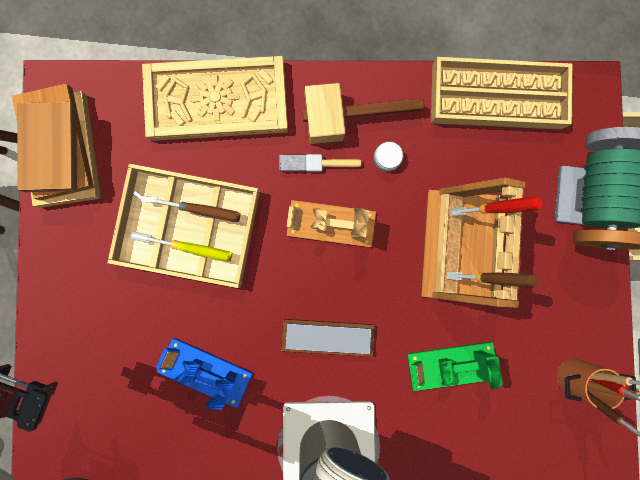

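View pics/side0.png

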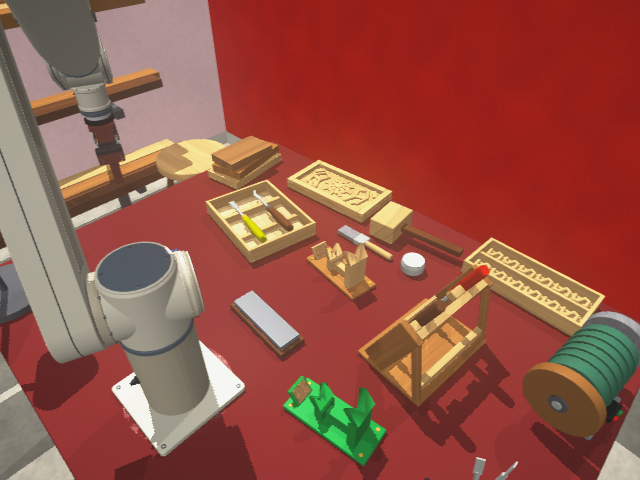

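The top picture shows the yellow gouge at about (185,247), with its edge at (135,237) and its butt at (232,256). The wooden stand is at (332,223), toe at the left, and the rack is at (475,243).

Look-alikes:
- **Tools:** the dark knife in the tray at (190,208), and the red-handled (495,207) and dark-handled (490,279) tools in the rack. The task asks for the yellow one at (185,247).
- **Stands:** blue at (205,375) and green at (455,367) are excluded by the task. The wooden one at (332,223) fits.

Next I'll measure these and confirm with a crop.

```bash
cat > h.py <<'E'
from workcell import get_obs, viewer, ctrl, masks_of
import cv2,numpy as np
from scipy.spatial.transform import Rotation as Rot
def cal(n):
    c=viewer.get_calibration(n); R=cv2.Rodrigues(np.array(c["rvec"],float))[0]
    return c,R,np.array(c["tvec"],float)
def cloud(n,d):
    c,R,t=cal(n); v,u=np.mgrid[0:480,0:640]
    P=np.stack([(u-c["cx"])/c["fx"]*d,(v-c["cy"])/c["fy"]*d,d],-1)
    return (P-t)@R           # world
def onplane(n,uv,z):
    c,R,t=cal(n); uv=np.atleast_2d(uv).astype(float)
    r=np.c_[(uv[:,0]-c["cx"])/c["fx"],(uv[:,1]-c["cy"])/c["fy"],np.ones(len(uv))]@R
    o=-R.T@t; s=(z-o[2])/r[:,2]; return o+s[:,None]*r
def proj(n,P):
    c,R,t=cal(n); q=np.atleast_2d(P)@R.T+t
    return np.c_[c["fx"]*q[:,0]/q[:,2]+c["cx"],c["fy"]*q[:,1]/q[:,2]+c["cy"]]
E
python3 - <<'E'
from h import *
np.set_printoptions(precision=1,suppress=True)
for n in("top","side"):
    im,d=viewer.get_image(n); np.save(n+"_im.npy",im); np.save(n+"_d.npy",d); W=cloud(n,d)
    for th in("gouge_mid","gouge_edge","knife_mid","tray","stand_toe","stand_saddle","rack_ledge","rack_notch","chisel_a_mid"):
        for m in masks_of(n,th)[:3]:
            px=m["pixels"]; p=W[px&(d>0)]
            print(n,th,round(m["score"],2),m["location"],px.sum(),np.median(p,0) if len(p) else None, np.r_[p.min(0),p.max(0)] if len(p) else None)
            np.save(f"m_{n}_{th}_{int(m['location'][0])}.npy",px)
im=np.load("top_im.npy")
cv2.imwrite("pics/crop1.png",cv2.resize(im[160:290,110:390,::-1],None,fx=2.85,fy=2.85,interpolation=cv2.INTER_CUBIC))
E
```

```text
top gouge_mid 0.9 [192.1, 249.1] 831 [475.5 317.5  43.6] [444.8 227.8   1.4 514.6 465.3  54.8]
top gouge_edge 0.94 [193.3, 246.9] 873 [476.6 320.3  43.3] [444.8 227.8  -1.3 514.6 465.3  54.8]
top gouge_edge 0.72 [469.9, 241.2] 10251 [ 485.2 -338.    37.6] [ 325.9 -494.9   -7.   650.2 -225.9  225.3]
top gouge_edge 0.33 [204.5, 208.4] 793 [567.3 295.3  43.6] [538.7 209.5   4.8 609.8 458.   53.5]
top knife_mid 0.63 [198.8, 208.5] 868 [567.5 299.6  42.8] [538.7 209.5   2.6 614.7 472.3  53.5]
top tray 0.94 [178.2, 227.0] 11971 [531.2 353.8   6.5] [382.9 165.5  -4.3 677.4 512.4  54.3]
top tray 0.5 [499.7, 281.3] 905 [ 404.  -344.   203.3] [ 384.2 -519.9   -4.3  415.8 -278.8  266.6]
top stand_toe 0.9 [206.6, 375.3] 3526 [184.2 292.8  13.2] [101.3 186.   -3.4 260.4 410.7 138.8]
top stand_toe 0.84 [330.4, 223.8] 3261 [533.5  -9.4  12.5] [ 479.5 -117.5   -7.4  597.3  100.1  136.6]
top stand_toe 0.7 [458.2, 366.2] 3602 [ 195.6 -301.4   13.3] [ 127.7 -422.4   -7.4  246.3 -190.6  136.9]
top stand_saddle 0.66 [450.1, 370.3] 3584 [ 195.9 -301.6   13.4] [ 128.6 -421.2   -6.3  246.3 -190.6  136.9]
to
[... 1768 characters left out ...]
597 [ 179.9 -323.1   14.3] [ 134.  -411.    -3.4  279.7 -190.9  138.3]
side stand_saddle 0.5 [431.5, 345.8] 8200 [ 441.4 -370.1   49.7] [ 341.8 -439.7   -3.8  757.5 -227.1  264.5]
side rack_ledge 0.57 [430.2, 347.7] 8572 [ 444.8 -370.1   49.3] [ 341.5 -439.9   -4.9  795.1 -228.9  267. ]
side rack_ledge 0.5 [279.7, 214.6] 301 [560.7 272.   41.8] [540.6 204.1   3.1 614.3 445.4  51.2]
side rack_notch 0.7 [429.7, 343.2] 8474 [ 442.3 -370.1   49.5] [ 341.5 -439.6   -4.2  785.5 -225.4  265.9]
side chisel_a_mid 0.67 [428.8, 312.9] 426 [ 394.1 -370.4  234.3] [ 381.  -392.7   48.6  515.6 -282.9  267. ]
side chisel_a_mid 0.25 [250.3, 226.2] 318 [469.9 292.7  42.3] [444.9 223.3  26.  517.2 461.4  51.9]
```

View pics/crop1.png

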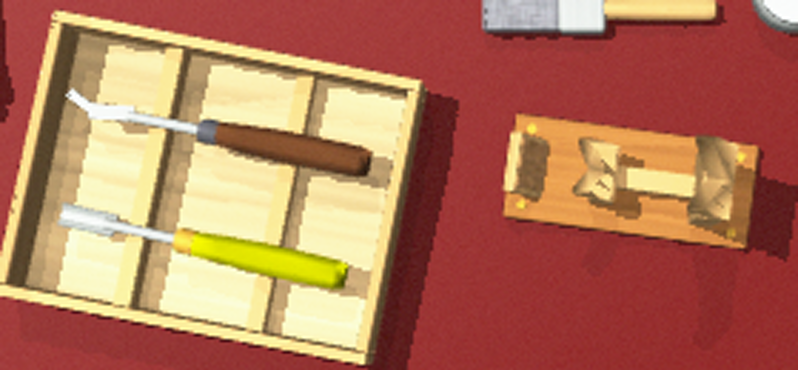

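The crop confirms it: the yellow gouge lies in the tray from its edge at crop (62,215) to its butt at (347,275), with the dark knife separate above it. The wooden stand's toe block is at the left (513,165) and its high vee at the right (715,180). Next I'll get precise geometry.

```bash
cat > geo.py <<'E'
from h import *
np.set_printoptions(precision=1,suppress=True)
D={n:np.load(n+"_d.npy") for n in("top","side")}; IM={n:np.load(n+"_im.npy") for n in("top","side")}
W={n:cloud(n,D[n]) for n in D}
# gouge
for n in D:
    hsv=cv2.cvtColor(IM[n],cv2.COLOR_RGB2HSV)
    import glob
    m=np.zeros((480,640),bool)
    for f in glob.glob(f"m_{n}_gouge_mid_*.npy")+glob.glob(f"m_{n}_gouge_edge_[12]9*.npy")+glob.glob(f"m_{n}_gouge_edge_24*.npy"): m|=np.load(f)
    yel=m&(abs(hsv[...,0].astype(int)-29)<5)&(hsv[...,1]>200)
    v,u=np.nonzero(yel); P=onplane(n,np.c_[u,v],36)
    l=cv2.fitLine(P[:,:2].astype(np.float32),cv2.DIST_L2,0,.01,.01).ravel(); d=l[:2]*np.sign(-l[1]); c=l[2:]
    s=(P[:,:2]-c)@d; print(n,"gouge yellow",yel.sum(),"dir deg",np.degrees(np.arctan2(d[1],d[0])),"handle len",np.percentile(s,99.7)-np.percentile(s,.3),"butt",c+d*np.percentile(s,99.7),"ferrule",c+d*np.percentile(s,.3))
    v,u=np.nonzero(m); P=onplane(n,np.c_[u,v],36); s=(P[:,:2]-c)@d; q=abs((P[:,:2]-c)@[-d[1],d[0]])<12; print("  full extent",s[q].min(),s[q].max(),"edge",c+d*s[q].min())
# clouds in region
def reg(n,x0,x1,y0,y1,z0,z1):
    w=W[n]; k=(D[n]>0)&(w[...,0]>x0)&(w[...,0]<x1)&(w[...,1]>y0)&(w[...,1]<y1)&(w[...,2]>z0)&(w[...,2]<z1); return w[k]
for n in D:
    p=reg(n,460,620,-130,115,8,20); r=cv2.minAreaRect(p[:,:2].astype(np.float32)); print(n,"stand base",r,len(p),"z",np.median(p[:,2]))
    t=reg(n,460,620,-130,115,118,150); print("  high",len(t),t.mean(0),t.min(0),t.max(0))
    p=reg(n,330,660,-520,-220,-20,300)
    for z in range(0,230,20):
        k=p[(p[:,2]>z)&(p[:,2]<=z+20)]; print("  rack z",z,len(k),np.r_[k.min(0)[:2],k.max(0)[:2]])
E
python3 geo.py
python3 - <<'E'
import numpy as np,cv2
a=np.load("top_im.npy")[165:315,415:565,::-1];b=np.load("side_im.npy")[255:415,345:505,::-1]
A=cv2.resize(a,(395,395),interpolation=cv2.INTER_CUBIC);B=cv2.resize(b,(395,395),interpolation=cv2.INTER_CUBIC)
cv2.imwrite("pics/crop2.png",np.hstack([A,B]))
E
```

```text
top gouge yellow 533 dir deg -102.89753 handle len 128.50452546817075 butt [455.1 229.9] ferrule [483.8 355.2]
  full extent -177.01105140382512 64.53183919034532 edge [508.6 463.4]
side gouge yellow 200 dir deg -103.73008 handle len 132.94255013539816 butt [457.2 231.4] ferrule [488.8 360.5]
  full extent -173.7690397666532 75.98907288059219 edge [513.4 461.1]
top stand base ((535.8809814453125, -9.6748046875), (209.06381225585938, 89.76227569580078), 81.8868179321289) 1781 z 11.093029343673715
  high 186 [528.2 -63.1 126. ] [498.1 -76.4 118.1] [559.6 -46.2 136.6]
  rack z 0 5556 [ 330. -520.  660. -220.]
  rack z 20 877 [ 354.4 -412.3  616.9 -247.2]
  rack z 40 1860 [ 354.7 -421.5  615.6 -249. ]
  rack z 60 267 [ 353.5 -415.3  615.7 -257.5]
  rack z 80 219 [ 352.4 -404.3  614.6 -269.4]
  rack z 100 195 [ 351.7 -366.8  614.4 -277.6]
  rack z 120 231 [ 350.6 -375.1  613.4 -286.7]
  rack z 140 291 [ 350.  -370.9  612.2 -295.4]
  rack z 160 343 [ 349.3 -374.4  611.5 -305.1]
  rack z 180 1692 [ 344.1 -403.7  610.6 -314.3]
  rack z 200 812 [ 347.5 -378.5  610.2 -323.1]
  rack z 220 240 [ 389.1 -383.3  564.1 -347. ]
side stand base ((535.7403564453125, -5.956581115722656), (227.07533264160156, 95.74833679199219), 81.85040283203125) 870 z 11.505954770104202
  high 129 [529.  -68.3 125.6] [498.3 -82.5 118.2] [562.  -46.8 135.7]
  rack z 0 6555 [ 330.  -520.   659.8 -220. ]
  rack z 20 292 [ 341.8 -432.7  607.3 -250.1]
  rack z 40 1094 [ 342.5 -429.6  607.8 -254.8]
  rack z 60 325 [ 342.3 -426.7  606.7 -263.9]
  rack z 80 293 [ 343.5 -422.4  606.4 -273. ]
  rack z 100 324 [ 343.3 -418.4  608.  -282.4]
  rack z 120 332 [ 343.4 -414.5  606.3 -291. ]
  rack z 140 340 [ 344.3 -411.   605.  -300.9]
  rack z 160 313 [ 343.9 -407.6  606.8 -309.8]
  rack z 180 1285 [ 344.5 -407.6  609.8 -318.4]
  rack z 200 477 [ 345.9 -387.8  611.1 -327.6]
  rack z 220 185 [ 389.3 -398.6  550.4 -351.8]
```

View pics/crop2.png

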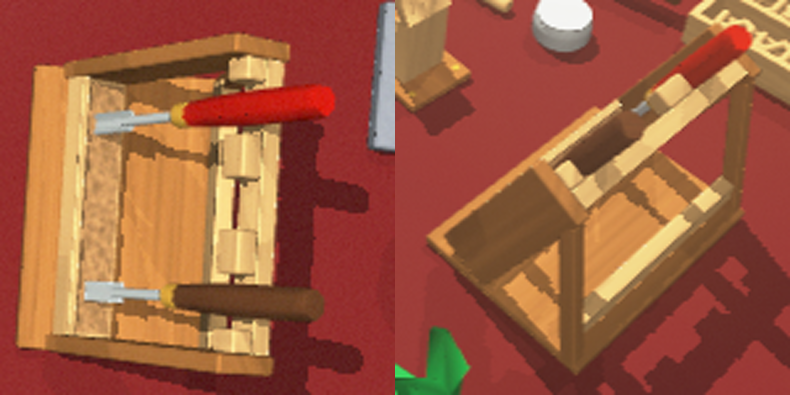

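Views so far: 4. The second crop shows the rack's empty middle notch at crop (240,205), between the cheeks at (240,155) and (237,250), with the red tool above and the dark one below. Next I'll fit the stand and rack frames.

```bash
cat > fit.py <<'E'
import io,contextlib
with contextlib.redirect_stdout(io.StringIO()):
    from geo import *
c35,s35=np.cos(np.radians(35)),np.sin(np.radians(35)); c25,s25=np.cos(np.radians(25)),np.sin(np.radians(25))
u=np.array([-.1411,-.99]);v=np.array([-u[1],u[0]]);C=np.array([535.9,-9.7])
for n in D:
    p=reg(n,460,620,-130,115,16,150); X=(p[:,:2]-C)@u; Y=(p[:,:2]-C)@v; Z=p[:,2]
    # slope coords relative to point z=32 at X=0 ; toe at X=X0 -> s=s'-X0*c35 , n=n'+X0*s35
    t=Z>128; print(n,"tips X",X[t].min(),X[t].max(),"Y +/-",np.median(Y[t&(Y>0)]),np.median(Y[t&(Y<0)]),Y[t].min(),Y[t].max(),"n",t.sum())
    # upslope face of toe block: points X<-60; plane n=(c35,s35)
    k=(X<-55)&(abs(Y)<22); q=X*c35+(Z-32)*s35; h=np.histogram(q[k],bins=np.arange(-100,-40,2)); print("  toe face q hist",dict(zip(h[1][:-1].astype(int),h[0])))
    print("  toe z max",Z[k].max(), "q at top", np.median(q[k&(Z>Z[k].max()-5)]))
    k=(Z>80); h=np.histogram(q[k],bins=np.arange(40,130,3)); print("  high vee q hist",dict(zip(h[1][:-1].astype(int),h[0])))
    k=(Z>25)&(X>-50)&(X<0)&(abs(Y)<24); h=np.histogram(q[k],bins=np.arange(-60,30,3)); print("  low vee q hist",dict(zip(h[1][:-1].astype(int),h[0])),"zmax",Z[k].max())
# rack
for n in D:
    p=reg(n,335,640,-425,-235,6,216); r=cv2.minAreaRect(p[:,:2].astype(np.float32)); print(n,"rack rect",r)
    p=reg(n,335,625,-425,-330,185,206); l=cv2.fitLine(p[:,:2].astype(np.float32),cv2.DIST_HUBER,0,.01,.01).ravel(); print("  rail line",l,np.degrees(np.arctan2(l[1],l[0])))
    p=reg(n,355,610,-300,-250,36,54); print("  ledge zone n",len(p))
E
python3 fit.py
```

```text
top tips X 39.90762425420816 61.22180648445123 Y +/- 25.65998180765892 -25.26615159654535 -29.889453461899016 29.935538107480284 n 65
  toe face q hist {np.int64(-100): np.int64(0), np.int64(-98): np.int64(0), np.int64(-96): np.int64(0), np.int64(-94): np.int64(0), np.int64(-92): np.int64(0), np.int64(-90): np.int64(0), np.int64(-88): np.int64(0), np.int64(-86): np.int64(4), np.int64(-84): np.int64(7), np.int64(-82): np.int64(11), np.int64(-80): np.int64(12), np.int64(-78): np.int64(18), np.int64(-76): np.int64(19), np.int64(-74): np.int64(60), np.int64(-72): np.int64(89), np.int64(-70): np.int64(13), np.int64(-68): np.int64(1), np.int64(-66): np.int64(0), np.int64(-64): np.int64(0), np.int64(-62): np.int64(0), np.int64(-60): np.int64(0), np.int64(-58): np.int64(1), np.int64(-56): np.int64(0), np.int64(-54): np.int64(0), np.int64(-52): np.int64(0), np.int64(-50): np.int64(0), np.int64(-48): np.int64(0), np.int64(-46): np.int64(0), np.int64(-44): np.int64(0)}
  toe z max 48.095481902809404 q at top -72.77468382226698
  high vee q hist {np.int64(40): np.int64(0), np.int64(43): np.int64
[... 3963 characters left out ...]
4(48), np.int64(-6): np.int64(40), np.int64(-3): np.int64(82), np.int64(0): np.int64(57), np.int64(3): np.int64(6), np.int64(6): np.int64(0), np.int64(9): np.int64(0), np.int64(12): np.int64(0), np.int64(15): np.int64(0), np.int64(18): np.int64(0), np.int64(21): np.int64(0), np.int64(24): np.int64(0)} zmax 79.83392636459985
top rack rect ((480.98291015625, -319.97711181640625), (185.46530151367188, 264.8458251953125), 85.44820404052734)
  rail line [   1.    -0.1  475.4 -364.9] -2.9440093
  ledge zone n 1242
side rack rect ((481.53094482421875, -334.25927734375), (189.6089324951172, 268.5549011230469), 85.60940551757812)
  rail line [   1.    -0.1  463.1 -377.2] -6.4427686
  ledge zone n 108
```

```bash
cat > rack.py <<'E'
import io,contextlib
with contextlib.redirect_stdout(io.StringIO()):
    from geo import *
th=np.radians(-94.5); u=np.array([np.cos(th),np.sin(th)]); w=np.array([-u[1],u[0]])
c25,s25=np.cos(np.radians(25)),np.sin(np.radians(25))
def pk(x,lo,hi,st,mn=6):
    h,b=np.histogram(x,bins=np.arange(lo,hi,st)); return " ".join(f"{b[i]:.0f}:{h[i]}" for i in range(len(h)) if h[i]>=mn)
for n in D:
    p=reg(n,335,640,-440,-225,6,216); X=p[:,:2]@u; Y=p[:,:2]@w-505.4; Z=p[:,2]; a=X*s25+Z*c25; f=X*c25-Z*s25
    print(n); k=(abs(Y)<45)&(Z>36)&(Z<60)&(X<310); print(" ledge a",pk(a[k],130,180,1)); print(" f at ledge zone",pk(f[k],200,280,2,3))
    k=(abs(Y)<15)&(Z>150); print(" notch f",pk(f[k],190,330,2,3),"a",pk(a[k],260,360,3,3))
    k=(Z>183)&(abs(Y)<55)&(abs(Y)>24); print(" cheek f",pk(f[k],190,330,2,3),"a",pk(a[k],260,360,3,3))
    k=(Z>183)&(abs(Y)<60); fc=f[k].min(); k&=(f<fc+14); print(" cheek Y",pk(Y[k],-60,60,3,1))
    print(" side Y ext",Y[(Z>60)].min(),Y[Z>60].max())
E
python3 rack.py
```

```text
top
 ledge a 130:7 131:9 132:9 133:16 134:11 135:10 136:12 137:8 138:9 139:17 140:10 141:30 142:64 143:84 144:85 145:72 146:44 147:30 148:40 149:24 150:21 151:16
 f at ledge zone 200:28 202:19 204:28 206:25 208:21 210:27 212:23 214:23 216:22 218:21 220:20 222:15 224:6 226:6
 notch f 216:12 218:52 220:66 222:15 224:13 226:10 228:9 230:9 232:8 234:11 236:4 a 296:7 299:10 302:20 305:21 308:16 311:20 314:16 317:71 320:30
 cheek f 194:5 196:51 198:125 200:68 202:30 204:19 206:25 208:17 210:22 212:25 214:15 216:14 218:23 220:27 222:22 224:15 226:29 228:18 230:20 232:22 234:15 236:18 a 296:5 299:20 302:40 305:36 308:26 311:36 314:42 317:277 320:144
 cheek Y -57:10 -54:17 -51:16 -48:17 -45:17 -42:11 -39:21 -36:11 -33:20 -30:12 -27:21 -24:10 18:16 21:18 24:16 27:19 30:13 33:21 36:13 39:21 42:12 45:18 48:15 51:10
 side Y ext -133.26142665482894 131.27436944778344
side
 ledge a 146:6 150:11 151:10 152:12
 f at ledge zone 
 notch f 220:7 222:11 224:11 226:8 228:13 230:12 232:9 234:12 236:9 238:7 a 317:9 320:68 323:21
 cheek f 200:8 202:13 204:9 206:10 208:11 210:10 212:10 214:11 216:9 218:9 220:12 222:17 224:19 226:21 228:22 230:24 232:22 234:21 236:23 238:12 a 317:53 320:204 323:32
 cheek Y 18:13 21:31 24:10 27:8 30:6 33:8 36:9 39:2 42:11 45:5 48:10 51:5 54:1
 side Y ext -133.27113000287716 134.0057673508652
```

Estimates, with the top camera leading and the side camera as a check:
- **Gouge:** mid at (481.3, 342, 36), direction −103.1°, visible length 241 mm against 240 given.
- **Stand:** toe at (549, 74, 32), direction −98.1°.
- **Rack:** ledge at (482.7, −287.8, 44), direction −94.5°.

The heights and spacings match the description. Next, a move planner.

```bash
cat > plan.py <<'E'
import sys
from h import *
from scipy.linalg import logm,expm
np.set_printoptions(precision=2,suppress=True)
def pose(yaw,elev,extra,P):
    """tool whose gouge axis has heading yaw(deg), elevation elev; tool y along gouge when extra=0; extra: turn about tool x
    (deg, + brings the fingers' back toward the butt). P=grasp point -> 4x4 of TCP"""
    y=np.radians(yaw); g0=np.array([np.cos(y),np.sin(y),0]); z=np.array([0,0,-1.]); x=np.cross(g0,z)
    R=np.c_[x,g0,z]@Rot.from_euler('x',-elev+extra,degrees=True).as_matrix()
    T=np.eye(4); T[:3,:3]=R; T[:3,3]=np.array(P)+19*R[:,2]; return T
def now():
    o=get_obs(); T=np.eye(4); T[:3,:3]=Rot.from_rotvec(o["orientation"]).as_matrix(); T[:3,3]=o["ee_pos"]; return T
def rows(T1,N,T0=None):
    T0=now() if T0 is None else T0
    M=np.linalg.inv(T0)@T1; rv=Rot.from_matrix(M[:3,:3]).as_rotvec()/N; Rs=Rot.from_rotvec(rv)
    A=sum((Rs**k).as_matrix() for k in range(N)); t=np.linalg.solve(A,M[:3,3])
    print("N",N,"t cm",t/10,"a deg",np.degrees(rv),"| total t",M[:3,3]/10,"a",np.degrees(rv)*N)
GY,SY,RY=-103.1,-98.1,-94.5
GM=np.array([481.3,342,36]); TOE=np.array([549,74,32.]); LED=np.array([482.7,-287.8,44])
def ax(yaw,el): y,e=np.radians([yaw,el]); return np.array([np.cos(y)*np.cos(e),np.sin(y)*np.cos(e),np.sin(e)])
E
python3 - <<'E'
from plan import *
T=pose(GY,0,0,GM+[0,0,105]); print(T); rows(T,12)
E
```

```text
[[  0.97  -0.23   0.   481.3 ]
 [ -0.23  -0.97   0.   342.  ]
 [  0.     0.    -1.   122.  ]
 [  0.     0.     0.     1.  ]]
N 12 t cm [0.87 3.13 0.84] a deg [-0.   -0.    6.88] | total t [-13.58  33.06  10.07] a [-0.   -0.   82.54]
```

```bash
python3 -m inch '[{"tx":0.87,"ty":3.13,"tz":0.84,"az":6.88,"jaw":1},{"tx":0.87,"ty":3.13,"tz":0.84,"az":6.88,"jaw":1},{"tx":0.87,"ty":3.13,"tz":0.84,"az":6.88,"jaw":1},{"tx":0.87,"ty":3.13,"tz":0.84,"az":6.88,"jaw":1},{"tx":0.87,"ty":3.13,"tz":0.84,"az":6.88,"jaw":1},{"tx":0.87,"ty":3.13,"tz":0.84,"az":6.88,"jaw":1},{"tx":0.87,"ty":3.13,"tz":0.84,"az":6.88,"jaw":1},{"tx":0.87,"ty":3.13,"tz":0.84,"az":6.88,"jaw":1},{"tx":0.87,"ty":3.13,"tz":0.84,"az":6.88,"jaw":1},{"tx":0.87,"ty":3.13,"tz":0.84,"az":6.88,"jaw":1},{"tx":0.87,"ty":3.13,"tz":0.84,"az":6.88,"jaw":1},{"tx":0.87,"ty":3.13,"tz":0.84,"az":6.88,"jaw":1}]'
python3 - <<'E'
from plan import *
print(get_obs()["qpos"]); T=pose(GY,0,0,GM); rows(T,8)
im,d=viewer.get_image("top"); c,s=im[150:310,110:290,::-1],viewer.get_image("side")[0][140:300,190:370,::-1]
cv2.imwrite("pics/over.png",np.hstack([cv2.resize(c,(400,356)),cv2.resize(s,(400,356))]))
E
```

```text
[ 1.19  0.42  1.63 -0.    1.09 -0.02]
N 8 t cm [1.16 4.73 2.57] a deg [-0.   -0.   10.32] | total t [-13.58  33.06  20.57] a [-0.   -0.   82.54]$[0]: bad value
```

View pics/over.png

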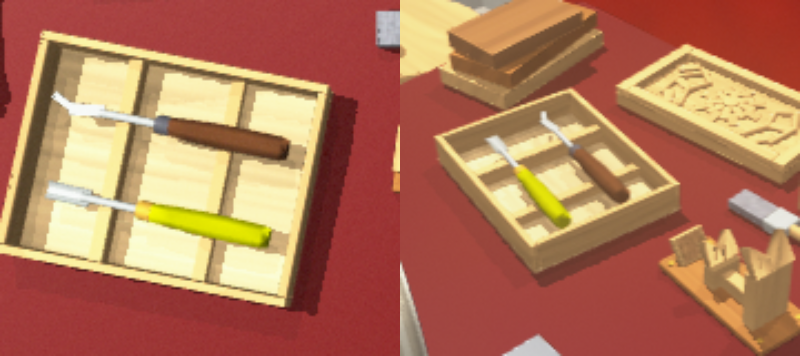

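The move was refused with a format error, so the arm hasn't moved and the picture shows the tray untouched. I'll give every key in each row.

```bash
python3 -m inch '[{"tx":0.87,"ty":3.13,"tz":0.84,"ax":0,"ay":0,"az":6.88,"jaw":1.0},{"tx":0.87,"ty":3.13,"tz":0.84,"ax":0,"ay":0,"az":6.88,"jaw":1.0},{"tx":0.87,"ty":3.13,"tz":0.84,"ax":0,"ay":0,"az":6.88,"jaw":1.0},{"tx":0.87,"ty":3.13,"tz":0.84,"ax":0,"ay":0,"az":6.88,"jaw":1.0},{"tx":0.87,"ty":3.13,"tz":0.84,"ax":0,"ay":0,"az":6.88,"jaw":1.0},{"tx":0.87,"ty":3.13,"tz":0.84,"ax":0,"ay":0,"az":6.88,"jaw":1.0},{"tx":0.87,"ty":3.13,"tz":0.84,"ax":0,"ay":0,"az":6.88,"jaw":1.0},{"tx":0.87,"ty":3.13,"tz":0.84,"ax":0,"ay":0,"az":6.88,"jaw":1.0},{"tx":0.87,"ty":3.13,"tz":0.84,"ax":0,"ay":0,"az":6.88,"jaw":1.0},{"tx":0.87,"ty":3.13,"tz":0.84,"ax":0,"ay":0,"az":6.88,"jaw":1.0},{"tx":0.87,"ty":3.13,"tz":0.84,"ax":0,"ay":0,"az":6.88,"jaw":1.0},{"tx":0.87,"ty":3.13,"tz":0.84,"ax":0,"ay":0,"az":6.88,"jaw":1.0}]'
python3 - <<'E'
from plan import *
print(get_obs()["qpos"],get_obs()["t"]); T=pose(GY,0,0,GM); rows(T,1)
E
```

```text
t: 2.7
ee_pos: [481.8, 341.3, 121.7]
orientation: [-3.12, 0.365, -0.001]
ft_force: [-0.0, 0.0, 0.2]
width: 88.1
[ 0.6   0.5   1.77 -0.    0.86  0.83] 2.7
N 1 t cm [-0.07 -0.05 10.47] a deg [-0.02 -0.02 -0.25] | total t [-0.07 -0.05 10.47] a [-0.02 -0.02 -0.25]
```

```bash
python3 -m inch '[{"tx":-0.07,"ty":-0.05,"tz":2.5,"ax":0,"ay":0,"az":0,"jaw":1.0},{"tx":0,"ty":0,"tz":3,"ax":0,"ay":0,"az":0,"jaw":1.0},{"tx":0,"ty":0,"tz":3,"ax":0,"ay":0,"az":0,"jaw":1.0},{"tx":0,"ty":0,"tz":1.5,"ax":0,"ay":0,"az":0,"jaw":1.0},{"tx":0,"ty":0,"tz":0.45,"ax":0,"ay":0,"az":0,"jaw":1.0},{"tx":0,"ty":0,"tz":0,"ax":0,"ay":0,"az":0,"jaw":0.5},{"tx":0,"ty":0,"tz":0,"ax":0,"ay":0,"az":0,"jaw":0.3},{"tx":0,"ty":0,"tz":0,"ax":0,"ay":0,"az":0,"jaw":0},{"tx":0,"ty":0,"tz":0,"ax":0,"ay":0,"az":0,"jaw":0},{"tx":0,"ty":0,"tz":0,"ax":0,"ay":0,"az":0,"jaw":0}]'
```

```text
t: 3.95
ee_pos: [480.8, 342.9, 17.6]
orientation: [-3.121, 0.359, -0.0]
ft_force: [-0.6, 0.2, 0.3]
width: 41.6
```

```bash
python3 -m inch '[{"tx":0,"ty":0,"tz":0,"ax":0,"ay":0,"az":0,"jaw":0},{"tx":0,"ty":0,"tz":0,"ax":0,"ay":0,"az":0,"jaw":0},{"tx":0,"ty":0,"tz":0,"ax":0,"ay":0,"az":0,"jaw":0},{"tx":0,"ty":0,"tz":0,"ax":0,"ay":0,"az":0,"jaw":0},{"tx":0,"ty":0,"tz":0,"ax":0,"ay":0,"az":0,"jaw":0}]'
```

```text
t: 4.58
ee_pos: [480.7, 342.9, 17.4]
orientation: [3.121, -0.359, 0.0]
ft_force: [0.4, -0.2, 1.2]
width: 22.0
```

```bash
python3 -m inch '[{"tx":0,"ty":0,"tz":-0.5,"ax":0,"ay":0,"az":0,"jaw":0},{"tx":0,"ty":0,"tz":-1.5,"ax":0,"ay":0,"az":0,"jaw":0},{"tx":0,"ty":0,"tz":-3,"ax":0,"ay":0,"az":0,"jaw":0},{"tx":0,"ty":0,"tz":-3,"ax":0,"ay":0,"az":0,"jaw":0},{"tx":0,"ty":0,"tz":-3,"ax":0,"ay":0,"az":0,"jaw":0},{"tx":0,"ty":0,"tz":-1.5,"ax":0,"ay":0,"az":0,"jaw":0},{"tx":0,"ty":0,"tz":-0.5,"ax":0,"ay":0,"az":0,"jaw":0}]'
python3 - <<'E'
from plan import *
print(get_obs()["qpos"]); n=np.cross(ax(SY,0),[0,0,1]); n=np.cross(n,ax(SY,35)); print("n",n)
P=TOE+124.3*ax(SY,35); T=pose(SY,35,0,P+70*n); print(P,T[:3,3]); rows(T,10); rows(T,12)
im,d=viewer.get_image("top"); cv2.imwrite("pics/lift.png",cv2.resize(im[130:330,80:400,::-1],(800,500)))
E
```

```text
t: 5.45
ee_pos: [480.9, 343.0, 148.5]
orientation: [-3.12, 0.359, -0.002]
ft_force: [-0.2, 0.3, -1.0]
width: 22.0
[0.6  0.47 1.76 0.   0.91 0.83]
n [0.08 0.57 0.82]
[534.65 -26.8  103.3 ] [538.78   2.16 145.07]
N 10 t cm [1.21 3.16 0.93] a deg [-3.5   0.15 -0.49] | total t [13.37 31.89  0.32] a [-35.04   1.47  -4.88]
N 12 t cm [1.01 2.63 0.79] a deg [-2.92  0.12 -0.41] | total t [13.37 31.89  0.32] a [-35.04   1.47  -4.88]
```

View pics/lift.png

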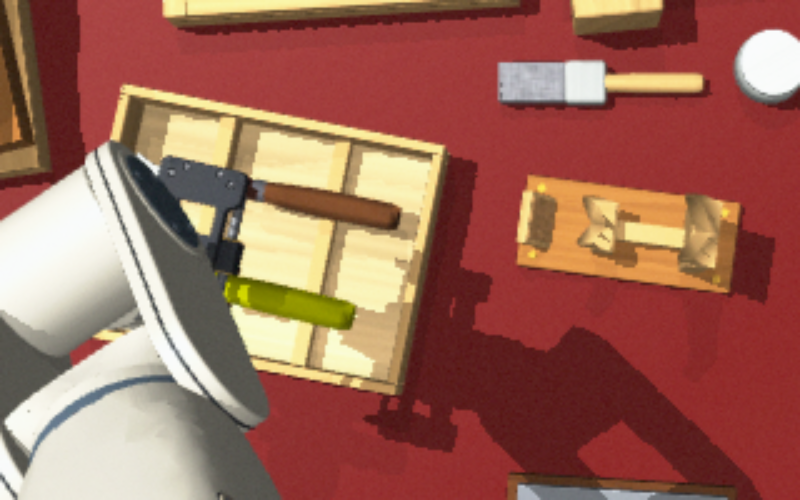

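The picture shows the gouge lifted level in the jaws at (290,303) and the knife still at (330,205). Next: to the stand, pitching to 35°.

```bash
python3 -m inch '[{"tx":1.01,"ty":2.63,"tz":0.79,"ax":-2.92,"ay":0.12,"az":-0.41,"jaw":0},{"tx":1.01,"ty":2.63,"tz":0.79,"ax":-2.92,"ay":0.12,"az":-0.41,"jaw":0},{"tx":1.01,"ty":2.63,"tz":0.79,"ax":-2.92,"ay":0.12,"az":-0.41,"jaw":0},{"tx":1.01,"ty":2.63,"tz":0.79,"ax":-2.92,"ay":0.12,"az":-0.41,"jaw":0},{"tx":1.01,"ty":2.63,"tz":0.79,"ax":-2.92,"ay":0.12,"az":-0.41,"jaw":0},{"tx":1.01,"ty":2.63,"tz":0.79,"ax":-2.92,"ay":0.12,"az":-0.41,"jaw":0},{"tx":1.01,"ty":2.63,"tz":0.79,"ax":-2.92,"ay":0.12,"az":-0.41,"jaw":0},{"tx":1.01,"ty":2.63,"tz":0.79,"ax":-2.92,"ay":0.12,"az":-0.41,"jaw":0},{"tx":1.01,"ty":2.63,"tz":0.79,"ax":-2.92,"ay":0.12,"az":-0.41,"jaw":0},{"tx":1.01,"ty":2.63,"tz":0.79,"ax":-2.92,"ay":0.12,"az":-0.41,"jaw":0},{"tx":1.01,"ty":2.63,"tz":0.79,"ax":-2.92,"ay":0.12,"az":-0.41,"jaw":0},{"tx":1.01,"ty":2.63,"tz":0.79,"ax":-2.92,"ay":0.12,"az":-0.41,"jaw":0}]'
cat > look.py <<'E'
from plan import *
import sys
def look(yaw,el,s):
    """where the gouge is expected from the hand, vs. yellow pixels, both cameras"""
    T=now(); G=T[:3,3]-19*T[:3,2]; g=ax(yaw,el)
    for n in("top","side"):
        im,d=viewer.get_image(n); np.save(n+"_im.npy",im); np.save(n+"_d.npy",d); hsv=cv2.cvtColor(im,cv2.COLOR_RGB2HSV)
        yel=(abs(hsv[...,0].astype(int)-29)<6)&(hsv[...,1]>190)
        k,lab,st,ce=cv2.connectedComponentsWithStats(yel.astype(np.uint8)); 
        if k<2: print(n,"no yellow"); continue
        i=1+np.argmax(st[1:,4]); v,u=np.nonzero(lab==i)
        l=cv2.fitLine(np.c_[u,v].astype(np.float32),cv2.DIST_L2,0,.01,.01).ravel()
        W=cloud(n,d)[lab==i]; 
        E=proj(n,[G+(x-s)*g for x in(113,240)])
        sd=((E-l[2:])@[-l[1],l[0]]); t=(np.c_[u,v]-l[2:])@l[:2]
        print(n,"yellow px",len(u),"expected ferrule/butt px",E.round(1).tolist(),"off-line px",sd.round(1),"img axis",l[:2].round(3),"ends",(l[2:]+l[:2]*t.min()).round(1),(l[2:]+l[:2]*t.max()).round(1))
        r=W-G; print("   cloud along axis",np.percentile(r@g+s,[1,99]).round(1))
E
python3 - <<'E'
from look import *
print(get_obs()["qpos"],get_obs()["t"]); look(SY,35,124.3); 
n=np.cross(np.cross(ax(SY,0),[0,0,1]),ax(SY,35))
rows(pose(SY,35,0,TOE+124.3*ax(SY,35)+70*n),1)
b=np.load("side_im.npy")[190:310,280:400,::-1]; a=np.load("top_im.npy")[170:290,270:390,::-1]
cv2.imwrite("pics/hover.png",np.hstack([cv2.resize(a,(400,400)),cv2.resize(b,(400,400))]))
E
```

```text
t: 7.0
ee_pos: [538.4, 0.6, 143.1]
orientation: [2.523, -0.176, -0.062]
ft_force: [-0.1, 0.1, -1.5]
width: 21.6
[ 0.28  0.56  1.79 -0.61  1.16  0.77] 7.0
top yellow px 678 expected ferrule/butt px [[320.6, 214.3], [373.8, 217.3]] off-line px [-0.1 -1.1] img axis [1.   0.08] ends [317.8 214.2] [375.2 218.6]
   cloud along axis [113.9 239.9]
side yellow px 242 expected ferrule/butt px [[333.1, 226.5], [360.5, 224.1]] off-line px [0.3 0.4] img axis [ 1.   -0.09] ends [335.2 226. ] [364.9 223.3]
   cloud along axis [138.6 246.2]
N 1 t cm [-0.   -0.05 -0.28] a deg [0.15 0.21 0.09] | total t [-0.   -0.05 -0.28] a [0.15 0.21 0.09]
```

View pics/hover.png

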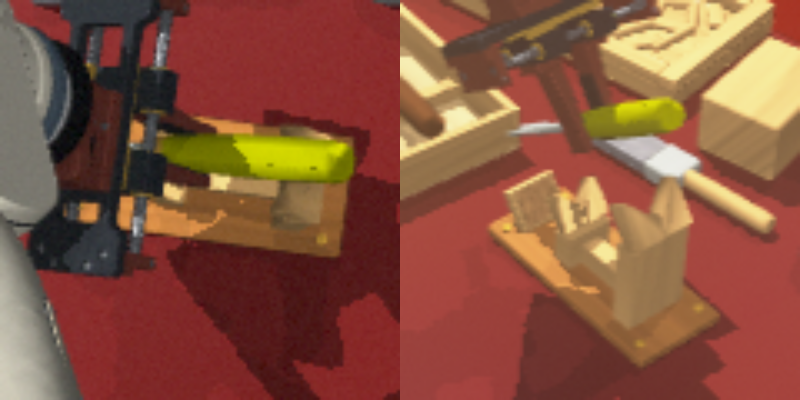

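Views used: 7. The hover picture shows the gouge pitched over the stand, hollow side up, and its butt in the top view sits over the high vee. The cloud along its axis runs 113.9–239.9 mm against 113–240 expected, so the grasp is where I thought. Next: down the stand's normal in two steps.

```bash
python3 -m inch '[{"tx":0,"ty":-0.05,"tz":1.5,"ax":0,"ay":0.2,"az":0,"jaw":0},{"tx":0,"ty":0,"tz":2,"ax":0,"ay":0,"az":0,"jaw":0},{"tx":0,"ty":0,"tz":1.5,"ax":0,"ay":0,"az":0,"jaw":0},{"tx":0,"ty":0,"tz":0.8,"ax":0,"ay":0,"az":0,"jaw":0},{"tx":0,"ty":0,"tz":0.4,"ax":0,"ay":0,"az":0,"jaw":0},{"tx":0,"ty":0,"tz":0.2,"ax":0,"ay":0,"az":0,"jaw":0},{"tx":0,"ty":0,"tz":0,"ax":0,"ay":0,"az":0,"jaw":0}]'
python3 - <<'E'
from look import *
print(get_obs()["ft_force"]); look(SY,35,124.3); rows(pose(SY,35,0,TOE+124.3*ax(SY,35)),1)
E
```

```text
t: 7.98
ee_pos: [534.2, -34.3, 91.7]
orientation: [2.525, -0.176, -0.053]
ft_force: [0.1, -0.4, -0.1]
width: 21.7
[ 0.09 -0.45 -0.1 ]
top yellow px 621 expected ferrule/butt px [[335.4, 218.8], [386.9, 221.9]] off-line px [-0.1 -1.3] img axis [1.   0.08] ends [332.9 218.7] [388.2 223.3]
   cloud along axis [114.8 239.4]
side yellow px 234 expected ferrule/butt px [[340.9, 247.2], [368.7, 246.8]] off-line px [ 0.8 -0.1] img axis [1.   0.02] ends [342.  246.4] [371.1 246.9]
   cloud along axis [130.7 243.1]
N 1 t cm [-0.06  0.06  0.53] a deg [ 0.04 -0.17  0.07] | total t [-0.06  0.06  0.53] a [ 0.04 -0.17  0.07]
```

```bash
python3 -m inch '[{"tx":-0.05,"ty":0.05,"tz":0.15,"ax":0,"ay":0,"az":0,"jaw":0},{"tx":0,"ty":0,"tz":0.15,"ax":0,"ay":0,"az":0,"jaw":0},{"tx":0,"ty":0,"tz":0,"ax":0,"ay":0,"az":0,"jaw":0}]'
python3 -m inch '[{"tx":0,"ty":0,"tz":0.1,"ax":0,"ay":0,"az":0,"jaw":0},{"tx":0,"ty":0,"tz":0,"ax":0,"ay":0,"az":0,"jaw":0},{"tx":0,"ty":0,"tz":0,"ax":0,"ay":0,"az":0,"jaw":0}]'
```

```text
t: 8.45
ee_pos: [533.0, -36.6, 89.2]
orientation: [2.524, -0.176, -0.054]
ft_force: [0.4, 0.3, -1.3]
width: 21.4
t: 8.82
ee_pos: [533.1, -37.0, 88.5]
orientation: [2.524, -0.176, -0.054]
ft_force: [-0.1, 0.1, -0.7]
width: 21.8
```

```bash
python3 -m inch '[{"tx":0,"ty":0,"tz":0.1,"ax":0,"ay":0,"az":0,"jaw":0},{"tx":0,"ty":0,"tz":0,"ax":0,"ay":0,"az":0,"jaw":0},{"tx":0,"ty":0,"tz":0,"ax":0,"ay":0,"az":0,"jaw":0}]'
python3 - <<'E'
from plan import *
rows(pose(SY,35,0,TOE+124.3*ax(SY,35)),1)
E
```

```text
t: 9.2
ee_pos: [533.4, -37.5, 87.9]
orientation: [2.525, -0.176, -0.053]
ft_force: [1.3, 1.7, 0.8]
width: 21.8
N 1 t cm [-0.03  0.    0.02] a deg [ 0.05 -0.18  0.08] | total t [-0.03  0.    0.02] a [ 0.05 -0.18  0.08]
```

First light contact, at the computed seat. Releasing.

```bash
python3 -m inch '[{"tx":0,"ty":0,"tz":0,"ax":0,"ay":0,"az":0,"jaw":0.32},{"tx":0,"ty":0,"tz":0,"ax":0,"ay":0,"az":0,"jaw":0.4},{"tx":0,"ty":0,"tz":0,"ax":0,"ay":0,"az":0,"jaw":0.55},{"tx":0,"ty":0,"tz":0,"ax":0,"ay":0,"az":0,"jaw":0.55},{"tx":0,"ty":0,"tz":0,"ax":0,"ay":0,"az":0,"jaw":0.55}]'
python3 - <<'E'
from look import *
look(SY,35,124.3)
b=np.load("side_im.npy")[190:310,280:400,::-1]; a=np.load("top_im.npy")[170:290,270:390,::-1]
cv2.imwrite("pics/parked.png",np.hstack([cv2.resize(a,(400,400)),cv2.resize(b,(400,400))]))
E
```

```text
t: 9.82
ee_pos: [532.9, -37.7, 87.6]
orientation: [2.524, -0.176, -0.054]
ft_force: [0.2, 0.8, 0.4]
width: 48.3
top yellow px 622 expected ferrule/butt px [[336.8, 219.5], [388.2, 222.7]] off-line px [-0.2 -0.3] img axis [1.   0.06] ends [334.  219.5] [388.9 223. ]
   cloud along axis [112.7 237.3]
side yellow px 252 expected ferrule/butt px [[341.5, 249.0], [369.3, 248.8]] off-line px [1.1 0.3] img axis [1.   0.03] ends [339.  247.8] [372.1 248.6]
   cloud along axis [115.1 685.6]
```

View pics/parked.png

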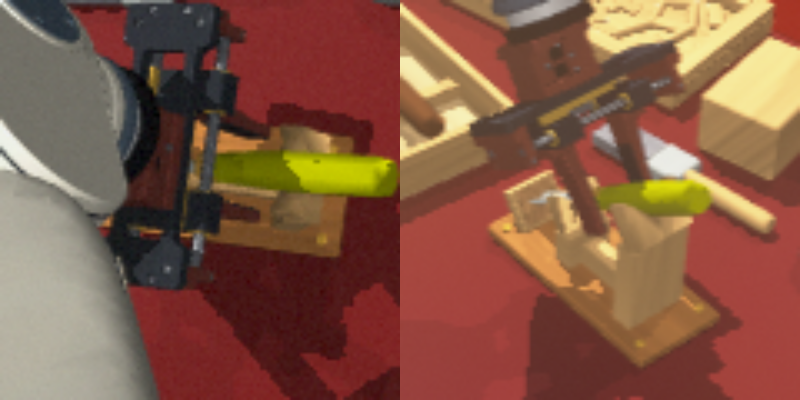

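The picture shows the gouge lying in both vees, with its butt at left crop (390,178) past the high vee, the fingers clear, and its edge near the toe block. It slid about 2 mm down to the toe, as expected. Views used: 8. Next: retract and come round to the handle's free end.

```bash
python3 -m inch '[{"tx":0,"ty":0,"tz":-0.8,"ax":0,"ay":0,"az":0,"jaw":0.6},{"tx":0,"ty":0,"tz":-1.6,"ax":0,"ay":0,"az":0,"jaw":0.6},{"tx":0,"ty":0,"tz":-2.2,"ax":0,"ay":0,"az":0,"jaw":0.8},{"tx":0,"ty":0,"tz":-2.2,"ax":0,"ay":0,"az":0,"jaw":0.8},{"tx":0,"ty":0,"tz":-2.2,"ax":0,"ay":0,"az":0,"jaw":0.8}]'
python3 - <<'E'
from look import *
look(SY,35,124.3)
P=TOE+213*ax(SY,35); T=pose(SY,35,45,P); H=T.copy(); H[:3,3]-=90*T[:3,2]; print(P,H); rows(H,8)
E
```

```text
t: 10.55
ee_pos: [540.4, 14.8, 162.9]
orientation: [2.525, -0.176, -0.053]
ft_force: [0.7, 0.1, -0.3]
width: 70.2
top yellow px 624 expected ferrule/butt px [[314.2, 212.4], [368.0, 215.3]] off-line px [-5.9 -6.4] img axis [1.   0.06] ends [333.1 219.5] [388.9 223. ]
   cloud along axis [110.6 237.3]
side yellow px 247 expected ferrule/butt px [[330.0, 218.3], [357.1, 215.1]] off-line px [-28.9 -33.1] img axis [1.   0.04] ends [339.1 247.5] [372.1 248.7]
   cloud along axis [116.2 241. ]
[524.42 -98.74 154.17] [[   0.99   -0.14    0.02  522.68]
 [  -0.14   -0.97    0.17 -110.94]
 [   0.     -0.17   -0.98  224.09]
 [   0.      0.      0.      1.  ]]
N 8 t cm [-0.01  1.78 -0.31] a deg [ 5.62 -0.05  0.02] | total t [-0.13 13.93  2.37] a [44.93 -0.36  0.17]
```

```bash
python3 -m inch '[{"tx":0,"ty":1.78,"tz":-0.31,"ax":5.62,"ay":-0.05,"az":0,"jaw":0.8},{"tx":0,"ty":1.78,"tz":-0.31,"ax":5.62,"ay":-0.05,"az":0,"jaw":0.8},{"tx":0,"ty":1.78,"tz":-0.31,"ax":5.62,"ay":-0.05,"az":0,"jaw":0.8},{"tx":0,"ty":1.78,"tz":-0.31,"ax":5.62,"ay":-0.05,"az":0,"jaw":0.8},{"tx":0,"ty":1.78,"tz":-0.31,"ax":5.62,"ay":-0.05,"az":0,"jaw":0.8},{"tx":0,"ty":1.78,"tz":-0.31,"ax":5.62,"ay":-0.05,"az":0,"jaw":0.8},{"tx":0,"ty":1.78,"tz":-0.31,"ax":5.62,"ay":-0.05,"az":0,"jaw":0.8},{"tx":0,"ty":1.78,"tz":-0.31,"ax":5.62,"ay":-0.05,"az":0,"jaw":0.8},{"tx":0,"ty":0,"tz":0,"ax":0,"ay":0,"az":0,"jaw":0.8}]'
python3 - <<'E'
from plan import *
print(get_obs()["qpos"]); P=TOE+213*ax(SY,35); rows(pose(SY,35,45,P),1)
E
```

```text
t: 11.78
ee_pos: [521.8, -114.8, 221.3]
orientation: [-2.961, 0.215, -0.01]
ft_force: [-0.0, 0.1, 0.2]
width: 69.9
[-0.34  0.31  1.82  0.19  1.06 -0.29]
N 1 t cm [ 0.08 -0.46  8.79] a deg [ 0.1   0.3  -0.24] | total t [ 0.08 -0.46  8.79] a [ 0.1   0.3  -0.24]
```

```bash
python3 -m inch '[{"tx":0.08,"ty":-0.46,"tz":1,"ax":0,"ay":0.3,"az":-0.2,"jaw":0.8},{"tx":0,"ty":0,"tz":2.2,"ax":0,"ay":0,"az":0,"jaw":0.8},{"tx":0,"ty":0,"tz":2.2,"ax":0,"ay":0,"az":0,"jaw":0.8},{"tx":0,"ty":0,"tz":1.8,"ax":0,"ay":0,"az":0,"jaw":0.8},{"tx":0,"ty":0,"tz":1.2,"ax":0,"ay":0,"az":0,"jaw":0.8},{"tx":0,"ty":0,"tz":0.4,"ax":0,"ay":0,"az":0,"jaw":0.8},{"tx":0,"ty":0,"tz":0,"ax":0,"ay":0,"az":0,"jaw":0.5}]'
python3 - <<'E'
from plan import *
T=now(); G=T[:3,3]-19*T[:3,2]; print("grasp s,",(G-TOE)@ax(SY,35),"off",G-TOE-213*ax(SY,35)); P=TOE+213*ax(SY,35); rows(pose(SY,35,45,P),1)
E
```

```text
t: 12.65
ee_pos: [525.9, -92.8, 135.6]
orientation: [-2.962, 0.203, -0.018]
ft_force: [-0.2, -0.3, 0.2]
width: 63.7
grasp s, 210.75627579243726 off [1.04 2.7  0.12]
N 1 t cm [-0.06  0.28 -0.04] a deg [0.11 0.04 0.24] | total t [-0.06  0.28 -0.04] a [0.11 0.04 0.24]
```

```bash
python3 -m inch '[{"tx":-0.06,"ty":0.28,"tz":-0.04,"ax":0,"ay":0,"az":0.2,"jaw":0.5},{"tx":0,"ty":0,"tz":0,"ax":0,"ay":0,"az":0,"jaw":0.4},{"tx":0,"ty":0,"tz":0,"ax":0,"ay":0,"az":0,"jaw":0.32},{"tx":0,"ty":0,"tz":0,"ax":0,"ay":0,"az":0,"jaw":0},{"tx":0,"ty":0,"tz":0,"ax":0,"ay":0,"az":0,"jaw":0},{"tx":0,"ty":0,"tz":0,"ax":0,"ay":0,"az":0,"jaw":0},{"tx":0,"ty":0,"tz":0,"ax":0,"ay":0,"az":0,"jaw":0}]'
python3 - <<'E'
from plan import *
T=now(); G=T[:3,3]-19*T[:3,2]; print("grasp s,",(G-TOE)@ax(SY,35),"off",G-TOE-213*ax(SY,35),get_obs()["ft_force"])
E
```

```text
t: 13.52
ee_pos: [525.2, -96.2, 135.7]
orientation: [-2.962, 0.21, -0.019]
ft_force: [0.9, -1.2, 2.8]
width: 25.0
grasp s, 213.65275695148324 off [ 0.31 -0.66  0.27] [ 0.86 -1.23  2.84]
```

Gripped at 25.0 mm, the size given for the free end. Lifting off along the stand's normal, then checking for droop in the grip.

```bash
python3 -m inch '[{"tx":0,"ty":-0.3,"tz":-0.3,"ax":0,"ay":0,"az":0,"jaw":0},{"tx":0,"ty":-0.7,"tz":-0.7,"ax":0,"ay":0,"az":0,"jaw":0},{"tx":0,"ty":-1.2,"tz":-1.2,"ax":0,"ay":0,"az":0,"jaw":0},{"tx":0,"ty":-1.4,"tz":-1.4,"ax":0,"ay":0,"az":0,"jaw":0},{"tx":0,"ty":-1.4,"tz":-1.4,"ax":0,"ay":0,"az":0,"jaw":0},{"tx":0,"ty":-1.0,"tz":-1.0,"ax":0,"ay":0,"az":0,"jaw":0},{"tx":0,"ty":-0.4,"tz":-0.4,"ax":0,"ay":0,"az":0,"jaw":0},{"tx":0,"ty":0,"tz":0,"ax":0,"ay":0,"az":0,"jaw":0}]'
python3 - <<'E'
from look import *
look(SY,35,215.8)
T=now();G=T[:3,3]-19*T[:3,2];print("G",G)
# blade tip estimate: gouge mask from networks, cloud PCA
for n in("top","side"):
    for m in masks_of(n,"gouge_edge")[:3]:
        d=np.load(n+"_d.npy"); w=cloud(n,d)[m["pixels"]&(d>0)]; w=w[w[:,2]>60]; w=w[np.linalg.norm(w-G,axis=1)<240]
        if len(w)>60:
            l=cv2.fitLine(w.astype(np.float32),cv2.DIST_HUBER,0,.01,.01).ravel(); q=l[:3]*np.sign(l[2]); print(n,round(m["score"],2),m["location"],"elev",np.degrees(np.arcsin(q[2])),"yaw",np.degrees(np.arctan2(q[1],q[0])),"s range",np.percentile((w-G)@q,[.5,99.5])+215.8)
b=np.load("side_im.npy")[170:320,270:420,::-1]; a=np.load("top_im.npy")[160:310,270:420,::-1]
cv2.imwrite("pics/regrasp.png",np.hstack([cv2.resize(a,(400,400)),cv2.resize(b,(400,400))]))
E
```

```text
t: 14.52
ee_pos: [532.2, -44.2, 209.8]
orientation: [-2.962, 0.209, -0.018]
ft_force: [-0.1, -0.5, -1.1]
width: 25.3
top yellow px 445 expected ferrule/butt px [[313.6, 212.3], [367.3, 215.2]] off-line px [-1.4  0.8] img axis [1.   0.01] ends [312.  213.7] [351.9 214.2]
   cloud along axis [111.9 210.2]
side yellow px 68 expected ferrule/butt px [[329.7, 218.7], [356.8, 215.6]] off-line px [-25.7   1. ] img axis [ 0.07 -1.  ] ends [355.4 220.1] [356.1 210.9]
   cloud along axis [231.5 571.5]
G [531.4  -47.76 227.82]
top 0.76 [324.4, 211.9] elev 42.43881 yaw -98.49139 s range [  0.59 255.04]
side 0.65 [334.4, 220.0] elev 37.80686 yaw -98.66838 s range [ 13.02 275.97]
```

View pics/regrasp.png

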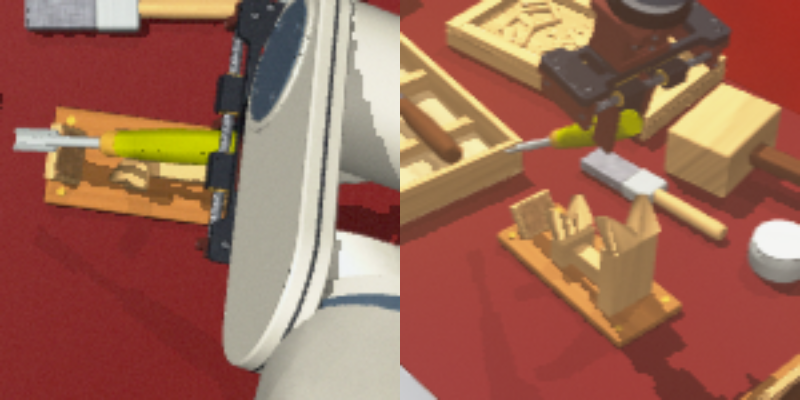

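```bash
cat > axis.py <<'E'
from plan import *
from scipy.optimize import least_squares
def centre(n,G,g,s0,fresh=True,names=("gouge_mid","gouge_edge")):
    """mask centre line px (sampled between s0 and 190 mm from edge by expected axis)"""
    if fresh: viewer.get_image(n)
    E=proj(n,[G-s0*g,G-20*g]); e=(E[0]-E[1])/np.linalg.norm(E[0]-E[1]); q=np.array([-e[1],e[0]])
    best=None
    for nm in names:
        for m in masks_of(n,nm):
            v,u=np.nonzero(m["pixels"]); r=np.c_[u,v]-E[1]; a=r@e; b=r@q; k=(a>0)&(abs(b)<12)&(a<np.linalg.norm(E[0]-E[1])+12)
            if k.sum()>40 and (best is None or k.sum()>best[0]): best=(k.sum(),a[k],b[k],m["score"])
    if best is None: return None
    _,a,b,sc=best; c=[]
    for lo in np.arange(0,a.max(),2):
        k=(a>=lo)&(a<lo+2)
        if k.sum()>2: c.append(E[1]+e*(lo+.5)+q*(b[k].min()+b[k].max())/2)
    return np.array(c),E[1]+e*a.max(),sc
def solve(yaw,el,s,G=None):
    if G is None: T=now(); G=T[:3,3]-19*T[:3,2]
    g=ax(yaw,el); obs={n:centre(n,G,g,s) for n in("top","side")}
    def lat(p):
        h=ax(*p[:2]); r=[]
        for n,o in obs.items():
            if o is None: continue
            A,B=proj(n,[G-20*h,G-210*h]); d=(B-A)/np.linalg.norm(B-A); r+=list((o[0]-A)@[-d[1],d[0]])
        return np.array(r)
    z=least_squares(lat,[yaw,el],loss="soft_l1"); yaw,el=z.x; h=ax(yaw,el)
    print("yaw,elev",z.x,"rms px",np.sqrt(np.mean(lat(z.x)**2)),{n:(None if o is None else (len(o[0]),round(o[2],2))) for n,o in obs.items()})
    for n,o in obs.items():
        if o is None: continue
        L=np.linspace(180,245,131); t=proj(n,[G-x*h for x in L]); print("  ",n,"tip px",o[1].round(1),"-> edge at",L[np.argmin(np.linalg.norm(t-o[1],axis=1))],"mm from grasp")
    return z.x
E
python3 - <<'E'
from axis import *
solve(SY,35,215.8)
E
```

```text
yaw,elev [-97.5   39.01] rms px 0.6362944998639708 {'top': (36, 0.9), 'side': (15, 0.62)}
   top tip px [275.9 210.5] -> edge at 217.5 mm from grasp
   side tip px [312.4 221.1] -> edge at 199.5 mm from grasp
```

Views used: 9. The gouge is held by the handle's end at (160,145) in the left crop, clear of the stand. The mask fit gives 39° elevation, so it drooped about 4° in the grip, and puts the edge about 217 mm from the grasp. I'll lift well above the stand and then cross to the rack's front.

```bash
cat >> plan.py <<'E'
def rackP(s,along,front): 
    u=ax(RY,0); L=ax(RY,65); m=np.array([0,0,1])*np.sin(np.radians(25))-u*np.cos(np.radians(25)); return LED+(s+along)*L+front*m
E
python3 - <<'E'
from plan import *
T0=now(); A=T0.copy(); A[2,3]+=150; rows(A,1)
B=pose(RY,65,49,rackP(216.5,15,70)+[0,0,90]); rows(B,10,A); print(A[:3,3],B[:3,3])
M=np.linalg.inv(A)@B
E
```

```text
N 1 t cm [ -0.01  -2.58 -14.78] a deg [ 0. -0. -0.] | total t [ -0.01  -2.58 -14.78] a [ 0. -0. -0.]
N 10 t cm [-0.2   2.89  0.13] a deg [-2.59  0.02 -0.36] | total t [-1.21 28.38 -4.52] a [-25.9    0.24  -3.63]
[532.1  -44.55 359.37] [ 479.59 -327.31  355.13]
```

```bash
python3 -m inch '[{"tx":0,"ty":-0.2,"tz":-1.2,"ax":0,"ay":0,"az":0,"jaw":0},{"tx":0,"ty":-0.4,"tz":-2.3,"ax":0,"ay":0,"az":0,"jaw":0},{"tx":0,"ty":-0.5,"tz":-3,"ax":0,"ay":0,"az":0,"jaw":0},{"tx":0,"ty":-0.5,"tz":-3,"ax":0,"ay":0,"az":0,"jaw":0},{"tx":0,"ty":-0.5,"tz":-2.9,"ax":0,"ay":0,"az":0,"jaw":0},{"tx":0,"ty":-0.3,"tz":-1.6,"ax":0,"ay":0,"az":0,"jaw":0},{"tx":0,"ty":-0.15,"tz":-0.8,"ax":0,"ay":0,"az":0,"jaw":0}]'
python3 -m inch '[{"tx":-0.1,"ty":1.4,"tz":0.06,"ax":-1.3,"ay":0,"az":-0.18,"jaw":0},{"tx":-0.2,"ty":2.89,"tz":0.13,"ax":-2.59,"ay":0.02,"az":-0.36,"jaw":0},{"tx":-0.2,"ty":2.89,"tz":0.13,"ax":-2.59,"ay":0.02,"az":-0.36,"jaw":0},{"tx":-0.2,"ty":2.89,"tz":0.13,"ax":-2.59,"ay":0.02,"az":-0.36,"jaw":0},{"tx":-0.2,"ty":2.89,"tz":0.13,"ax":-2.59,"ay":0.02,"az":-0.36,"jaw":0},{"tx":-0.2,"ty":2.89,"tz":0.13,"ax":-2.59,"ay":0.02,"az":-0.36,"jaw":0},{"tx":-0.2,"ty":2.89,"tz":0.13,"ax":-2.59,"ay":0.02,"az":-0.36,"jaw":0},{"tx":-0.2,"ty":2.89,"tz":0.13,"ax":-2.59,"ay":0.02,"az":-0.36,"jaw":0},{"tx":-0.2,"ty":2.89,"tz":0.13,"ax":-2.59,"ay":0.02,"az":-0.36,"jaw":0},{"tx":-0.2,"ty":2.89,"tz":0.13,"ax":-2.59,"ay":0.02,"az":-0.36,"jaw":0},{"tx":-0.1,"ty":1.4,"tz":0.06,"ax":-1.3,"ay":0,"az":-0.18,"jaw":0},{"tx":0,"ty":0,"tz":0,"ax":0,"ay":0,"az":0,"jaw":0}]'
python3 - <<'E'
from axis import *
print(get_obs()["qpos"]); solve(RY,65,216.5)
rows(pose(RY,65,49,rackP(216.5,15,70)),1)
E
```

```text
t: 15.9
ee_pos: [532.3, -44.8, 360.7]
orientation: [-2.962, 0.209, -0.019]
ft_force: [0.1, 0.1, -1.5]
width: 24.8
t: 17.4
ee_pos: [479.6, -326.8, 355.2]
orientation: [2.861, -0.114, -0.019]
ft_force: [-0.3, 0.1, -1.1]
width: 24.8
[-0.48  0.18  1.68 -0.28  1.18 -0.31]
yaw,elev [-93.93  64.67] rms px 0.863927675803013 {'top': (32, 0.8), 'side': (30, 0.7)}
   top tip px [439.8 238.3] -> edge at 220.0 mm from grasp
   side tip px [396.4 275.5] -> edge at 219.5 mm from grasp
N 1 t cm [-0.05 -2.38  8.76] a deg [-0.01  0.04  0.03] | total t [-0.05 -2.38  8.76] a [-0.01  0.04  0.03]
```

Elevation is 64.7° and heading −93.9°, both matching the rack, with the edge 217–219 mm from the grasp. Going down to the front of the rack.

```bash
python3 -m inch '[{"tx":0,"ty":-0.3,"tz":1.0,"ax":0,"ay":0,"az":0,"jaw":0},{"tx":0,"ty":-0.55,"tz":2,"ax":0,"ay":0,"az":0,"jaw":0},{"tx":0,"ty":-0.55,"tz":2,"ax":0,"ay":0,"az":0,"jaw":0},{"tx":0,"ty":-0.55,"tz":2,"ax":0,"ay":0,"az":0,"jaw":0},{"tx":0,"ty":-0.33,"tz":1.26,"ax":0,"ay":0,"az":0,"jaw":0},{"tx":0,"ty":-0.1,"tz":0.5,"ax":0,"ay":0,"az":0,"jaw":0},{"tx":0,"ty":0,"tz":0,"ax":0,"ay":0,"az":0,"jaw":0}]'
python3 - <<'E'
from axis import *
solve(RY,65,216.5)
rows(pose(RY,65,49,rackP(217.5,12,70)),1)
rows(pose(RY,65,49,rackP(217.5,12,25)),1)
rows(pose(RY,65,49,rackP(217.5,12,3)),1)
b=viewer.get_image("side")[0][220:400,330:510,::-1]; a=viewer.get_image("top")[0][160:340,400:580,::-1]
cv2.imwrite("pics/rackhover.png",np.hstack([cv2.resize(a,(400,400)),cv2.resize(b,(400,400))]))
E
```

```text
t: 18.58
ee_pos: [480.0, -327.9, 265.2]
orientation: [2.86, -0.113, -0.017]
ft_force: [0.0, 0.4, -1.0]
width: 25.2
yaw,elev [-93.7   64.92] rms px 0.4754397184075321 {'top': (25, 0.77), 'side': (25, 0.91)}
   top tip px [429.9 240.6] -> edge at 218.0 mm from grasp
   side tip px [393.1 301.1] -> edge at 216.0 mm from grasp
N 1 t cm [-0.06 -0.21  0.2 ] a deg [ 0.04 -0.01 -0.02] | total t [-0.06 -0.21  0.2 ] a [ 0.04 -0.01 -0.02]
N 1 t cm [-0.06  3.18  3.15] a deg [ 0.04 -0.01 -0.02] | total t [-0.06  3.18  3.15] a [ 0.04 -0.01 -0.02]
N 1 t cm [-0.06  4.84  4.59] a deg [ 0.04 -0.01 -0.02] | total t [-0.06  4.84  4.59] a [ 0.04 -0.01 -0.02]
```

View pics/rackhover.png

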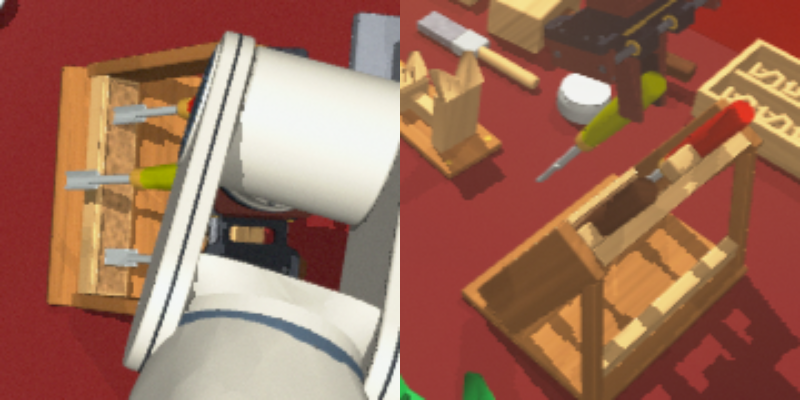

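Views used: 10. The left crop shows the gouge's blade at row 180, between the neighbours' blades at rows 113 and 257, whose midpoint is 185. After the back-travel it should come to about row 184, so it is centred. Moving back into the notch, held 12 mm above the ledge.

```bash
python3 -m inch '[{"tx":-0.06,"ty":0.5,"tz":0.7,"ax":0,"ay":0,"az":0,"jaw":0},{"tx":0,"ty":1,"tz":1,"ax":0,"ay":0,"az":0,"jaw":0},{"tx":0,"ty":1,"tz":0.9,"ax":0,"ay":0,"az":0,"jaw":0},{"tx":0,"ty":0.68,"tz":0.55,"ax":0,"ay":0,"az":0,"jaw":0},{"tx":0,"ty":0,"tz":0,"ax":0,"ay":0,"az":0,"jaw":0}]'
python3 -m inch '[{"tx":0,"ty":0.6,"tz":0.52,"ax":0,"ay":0,"az":0,"jaw":0},{"tx":0,"ty":0.6,"tz":0.52,"ax":0,"ay":0,"az":0,"jaw":0},{"tx":0,"ty":0.38,"tz":0.33,"ax":0,"ay":0,"az":0,"jaw":0},{"tx":0,"ty":0,"tz":0,"ax":0,"ay":0,"az":0,"jaw":0},{"tx":0,"ty":0,"tz":0,"ax":0,"ay":0,"az":0,"jaw":0}]'
python3 - <<'E'
from axis import *
solve(RY,65,216.5); print(get_obs()["ft_force"],get_obs()["moment"])
rows(pose(RY,65,49,rackP(217.5,12,3)),1)
rows(pose(RY,65,49,rackP(217.5,3,1)),1)
E
```

```text
t: 19.6
ee_pos: [475.8, -367.6, 243.2]
orientation: [2.86, -0.114, -0.018]
ft_force: [-0.4, 0.1, -0.6]
width: 25.1
t: 20.23
ee_pos: [474.7, -385.8, 234.9]
orientation: [2.86, -0.113, -0.017]
ft_force: [-0.7, -0.0, -1.3]
width: 25.3
yaw,elev [-93.21  62.54] rms px 0.8561066266770485 {'top': (30, 0.64), 'side': (7, 0.58)}
   top tip px [450.  243.5] -> edge at 212.5 mm from grasp
   side tip px [438.2 302. ] -> edge at 180.0 mm from grasp
[ 0.51  0.11 -0.71] [ 0.07  0.03 -0.04]
N 1 t cm [0.02 0.12 0.04] a deg [0.02 0.03 0.  ] | total t [0.02 0.12 0.04] a [0.02 0.03 0.  ]
N 1 t cm [ 0.02 -0.32  0.85] a deg [0.02 0.03 0.  ] | total t [ 0.02 -0.32  0.85] a [0.02 0.03 0.  ]
```

```bash
python3 -m inch '[{"tx":0.02,"ty":-0.12,"tz":0.3,"ax":0,"ay":0,"az":0,"jaw":0},{"tx":0,"ty":-0.12,"tz":0.3,"ax":0,"ay":0,"az":0,"jaw":0},{"tx":0,"ty":-0.08,"tz":0.25,"ax":0,"ay":0,"az":0,"jaw":0},{"tx":0,"ty":0,"tz":0,"ax":0,"ay":0,"az":0,"jaw":0},{"tx":0,"ty":0,"tz":0,"ax":0,"ay":0,"az":0,"jaw":0}]'
python3 - <<'E'
from plan import *
o=get_obs(); print(o["ft_force"],o["moment"]); rows(pose(RY,65,49,rackP(217.5,0,0)),1)
T=now();G=T[:3,3]-19*T[:3,2]; L=ax(RY,65); u=ax(RY,0); m=np.array([0,0,1])*np.sin(np.radians(25))-u*np.cos(np.radians(25)); print("along",(G-LED)@L-217.5,"front",(G-LED)@m)
im,d=viewer.get_image("top"); print("edge expected px",proj("top",LED+3*L),"ledge",proj("top",LED))
cv2.imwrite("pics/inrack.png",np.hstack([cv2.resize(im[190:300,420:540,::-1],(436,400)),cv2.resize(viewer.get_image("side")[0][250:350,390:480,::-1],(360,400))]))
E
```

```text
t: 21.15
ee_pos: [475.0, -385.2, 225.9]
orientation: [2.86, -0.113, -0.017]
ft_force: [0.3, 0.2, -1.3]
width: 25.2
[ 0.33  0.19 -1.32] [ 0.06  0.09 -0.01]
N 1 t cm [ 0.   -0.13  0.28] a deg [ 0.02  0.04 -0.01] | total t [ 0.   -0.13  0.28] a [ 0.02  0.04 -0.01]
along 2.947803271311926 front 0.8017930007136864
edge expected px [[450.35 243.53]] ledge [[449.47 243.55]]
```

View pics/inrack.png

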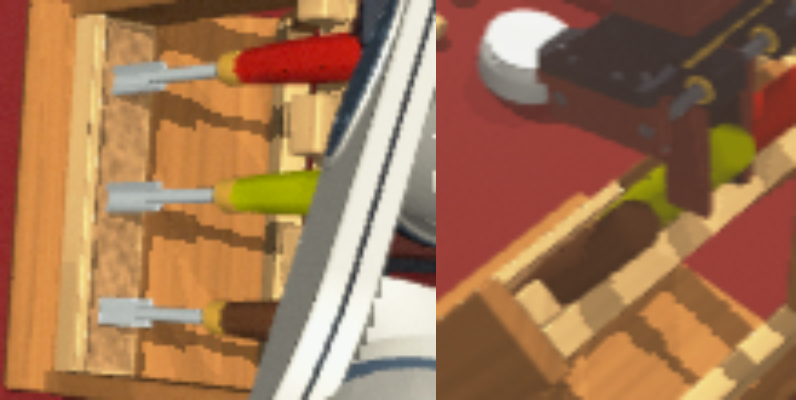

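Views used: 11. The gouge's edge at left crop (108,197) lies on the line between its neighbours' edges at (113,78) and (100,310), and the handle is in the notch. Lowering by 1 mm steps until there is a light touch.

```bash
for i in 1; do :; done; python3 -m inch '[{"tx":0,"ty":-0.07,"tz":0.08,"ax":0,"ay":0,"az":0,"jaw":0},{"tx":0,"ty":0,"tz":0,"ax":0,"ay":0,"az":0,"jaw":0},{"tx":0,"ty":0,"tz":0,"ax":0,"ay":0,"az":0,"jaw":0}]'; python3 -m inch '[{"tx":0,"ty":-0.07,"tz":0.08,"ax":0,"ay":0,"az":0,"jaw":0},{"tx":0,"ty":0,"tz":0,"ax":0,"ay":0,"az":0,"jaw":0},{"tx":0,"ty":0,"tz":0,"ax":0,"ay":0,"az":0,"jaw":0}]'
```

```text
t: 21.62
ee_pos: [475.0, -384.7, 224.9]
orientation: [2.86, -0.113, -0.017]
ft_force: [1.1, 0.5, -0.8]
width: 25.0
t: 22.0
ee_pos: [475.0, -384.3, 223.9]
orientation: [2.86, -0.113, -0.017]
ft_force: [-0.1, -0.1, -0.0]
width: 25.0
```

```bash
python3 -m inch '[{"tx":0,"ty":-0.07,"tz":0.08,"ax":0,"ay":0,"az":0,"jaw":0},{"tx":0,"ty":0,"tz":0,"ax":0,"ay":0,"az":0,"jaw":0},{"tx":0,"ty":0,"tz":0,"ax":0,"ay":0,"az":0,"jaw":0}]'; python3 -c "
from workcell import get_obs
o=get_obs();print(o['ft_force'],o['moment'])"
```

```text
t: 22.38
ee_pos: [475.1, -383.8, 222.9]
orientation: [2.86, -0.113, -0.017]
ft_force: [0.3, 0.2, -0.3]
width: 25.2
[ 0.31571614  0.1725377  -0.33683582] [ 0.03642557  0.03068849 -0.00728772]
```

```bash
python3 -m inch '[{"tx":0,"ty":-0.07,"tz":0.08,"ax":0,"ay":0,"az":0,"jaw":0},{"tx":0,"ty":0,"tz":0,"ax":0,"ay":0,"az":0,"jaw":0},{"tx":0,"ty":0,"tz":0,"ax":0,"ay":0,"az":0,"jaw":0}]'; python3 -c "
from workcell import get_obs
o=get_obs();print(o['ft_force'],o['moment'])"
```

```text
t: 22.75
ee_pos: [475.1, -383.4, 222.0]
orientation: [2.86, -0.113, -0.017]
ft_force: [-0.4, -0.0, -1.5]
width: 25.0
[-0.3539978  -0.03955762 -1.4610327 ] [0.10214488 0.08568993 0.02600486]
```

```bash
python3 -m inch '[{"tx":0,"ty":-0.07,"tz":0.08,"ax":0,"ay":0,"az":0,"jaw":0},{"tx":0,"ty":0,"tz":0,"ax":0,"ay":0,"az":0,"jaw":0},{"tx":0,"ty":0,"tz":0,"ax":0,"ay":0,"az":0,"jaw":0}]'; python3 -m inch '[{"tx":0,"ty":0,"tz":0,"ax":0,"ay":0,"az":0,"jaw":0}]'
```

```text
t: 23.12
ee_pos: [475.3, -383.2, 221.4]
orientation: [2.859, -0.113, -0.016]
ft_force: [-0.3, -0.9, 2.1]
width: 25.4
t: 23.25
ee_pos: [475.3, -383.2, 221.4]
orientation: [2.86, -0.113, -0.016]
ft_force: [0.2, -1.5, 2.3]
width: 24.8
```

```bash
python3 - <<'E'
from plan import *
T=now();G=T[:3,3]-19*T[:3,2]; L=ax(RY,65); u=ax(RY,0); m=np.array([0,0,1])*np.sin(np.radians(25))-u*np.cos(np.radians(25)); print("along",(G-LED)@L-217.5,"front",(G-LED)@m)
E
```

```text
along -2.0012074945446727 front 0.7579690028481232
```

A light touch of about 3 N on the ledge, with the handle under 1 mm from the notch floor. Releasing, then checking before I retract.

```bash
python3 -m inch '[{"tx":0,"ty":0,"tz":0,"ax":0,"ay":0,"az":0,"jaw":0.31},{"tx":0,"ty":0,"tz":0,"ax":0,"ay":0,"az":0,"jaw":0.35},{"tx":0,"ty":0,"tz":0,"ax":0,"ay":0,"az":0,"jaw":0.45},{"tx":0,"ty":0,"tz":0,"ax":0,"ay":0,"az":0,"jaw":0.52},{"tx":0,"ty":0,"tz":0,"ax":0,"ay":0,"az":0,"jaw":0.52},{"tx":0,"ty":0,"tz":0,"ax":0,"ay":0,"az":0,"jaw":0.52}]'
python3 - <<'E'
from workcell import *
import cv2,numpy as np
im=viewer.get_image("top")[0]; hsv=cv2.cvtColor(im,cv2.COLOR_RGB2HSV); r=im[190:300,430:540]; h=hsv[190:300,430:540]
y=(abs(h[...,0].astype(int)-29)<6)&(h[...,1]>190); print("yellow",y.sum(),np.argwhere(y).mean(0)+[190,430])
im=viewer.get_image("side")[0]; hsv=cv2.cvtColor(im,cv2.COLOR_RGB2HSV); h=hsv[240:360,380:500]
y=(abs(h[...,0].astype(int)-29)<6)&(h[...,1]>150); print("yellow side",y.sum(),np.argwhere(y).mean(0)+[240,380])
E
```

```text
t: 24.0
ee_pos: [475.1, -382.9, 221.0]
orientation: [2.86, -0.113, -0.017]
ft_force: [-0.1, -0.5, -0.3]
width: 45.6
yellow 226 [242.65929204 493.26106195]
yellow side 213 [291.20187793 457.67605634]
```

```bash
python3 -m inch '[{"tx":0,"ty":0,"tz":-0.5,"ax":0,"ay":0,"az":0,"jaw":0.52},{"tx":0,"ty":0,"tz":-1,"ax":0,"ay":0,"az":0,"jaw":0.52},{"tx":0,"ty":0,"tz":-1.5,"ax":0,"ay":0,"az":0,"jaw":0.52},{"tx":0,"ty":0,"tz":-2,"ax":0,"ay":0,"az":0,"jaw":0.52},{"tx":0,"ty":0,"tz":-2.5,"ax":0,"ay":0,"az":0,"jaw":0.52},{"tx":0,"ty":0,"tz":-3,"ax":0,"ay":0,"az":0,"jaw":0.52},{"tx":0,"ty":-3,"tz":-3,"ax":0,"ay":0,"az":0,"jaw":0.52},{"tx":0,"ty":-4,"tz":-3,"ax":0,"ay":0,"az":0,"jaw":0.52},{"tx":0,"ty":-5,"tz":-2,"ax":0,"ay":0,"az":0,"jaw":0.52},{"tx":0,"ty":-5,"tz":-1,"ax":0,"ay":0,"az":0,"jaw":0.52},{"tx":0,"ty":-4,"tz":0,"ax":0,"ay":0,"az":0,"jaw":0.52},{"tx":0,"ty":0,"tz":0,"ax":0,"ay":0,"az":0,"jaw":0.52}]'
python3 - <<'E'
from plan import *
a=viewer.get_image("top")[0]; b=viewer.get_image("side")[0]
cv2.imwrite("pics/final.png",np.hstack([cv2.resize(a[130:330,100:580,::-1],None,fx=1.0,fy=1.0),np.zeros((200,2,3),np.uint8)]))
A=cv2.resize(a[175:310,420:560,::-1],(415,400),interpolation=cv2.INTER_CUBIC); B=cv2.resize(b[240:410,345:505,::-1],(376,400),interpolation=cv2.INTER_CUBIC)
C=cv2.resize(a[130:310,90:420,::-1],(366,200)); D=cv2.resize(b[160:360,200:500,::-1],(300,200))
top=np.hstack([A,B]); bot=np.zeros((200,top.shape[1],3),np.uint8); bot[:,:366]=C; bot[:,400:700]=D
cv2.imwrite("pics/final.png",np.vstack([top,bot]))
for th in("gouge_mid","knife_mid","chisel_a_mid"):
    for n in("top",):
        for m in masks_of(n,th)[:3]: print(th,round(m["score"],2),m["location"])
E
```

```text
t: 25.6
ee_pos: [495.3, -125.9, 351.0]
orientation: [2.861, -0.107, -0.016]
ft_force: [0.7, 0.1, 1.3]
width: 45.4
gouge_mid 0.66 [504.2, 244.2]
knife_mid 0.9 [205.9, 210.4]
chisel_a_mid 0.58 [500.3, 279.0]
```

View pics/final.png

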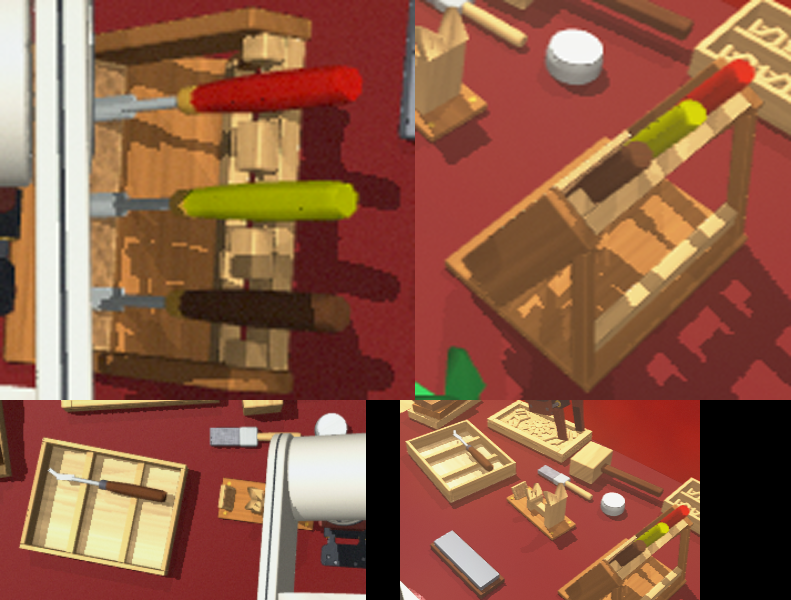

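The picture (the 12th and last view) shows the yellow gouge at (270,200) standing in the middle notch parallel to its neighbours. The knife is still in the tray, the stand is empty, the other things are in place, and the arm is clear of everything. Handing in.

```bash
python3 -c "
from workcell import ctrl
print(ctrl.close_job())"
```

```text
the job is handed in; nothing more can be done
None
```

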